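# Fit the percolator basket on its stem and hold the insert up level

### The job

Put the coffee percolator's insert together: fit the strainer basket, rim up, onto the square stem standing on the drip tray, until it rests fully home on the stem's collar, and let go of it. Then take the bare top of the stem above the basket and lift the whole insert about 10 cm clear of the tray, so that I can pull the tray out from below: finish while holding it there by the stem, above the tray, steady and level, and do not set it down. Leave everything else on the counter where it stands.

Things in the scene. Friction and masses are not known exactly. Their poses are not given: they have to be found in the camera images.
- stem_mid (a point): Loose steel percolator stem, 0.25-0.5 kg, upright on the tray: round foot 96 mm across, round collar 38 mm across with its flat top 40 mm above the foot's underside, then a square shaft 12 x 12 mm up to 136 mm, ended by a conical tip up to 142 mm. This point: on the shaft's axis, 71 mm above the foot's underside. z up along the shaft, x and y square to its flat faces.
- stem_top (a point): Same stem: on the axis at the upper end of the square shaft (136 mm above the foot's underside), 6 mm below the conical tip's end. With the basket home, 36 mm of square shaft stand bare below this point, above the basket's tube: the place to hold the stem for lifting.
- basket_mid (a point): Loose perforated steel basket, 0.11-0.22 kg, rim up on the counter: round dish 110 mm across, 28 mm high; in its middle a square tube 24 x 24 mm, 62 mm tall from the underside, with a square bore 14.5 mm right through. This point: on the tube's axis, 31 mm above the underside. z up, x and y square to tube and bore. Goes on any of four ways round, slides freely; home, this point meets the stem's 71 mm point.
- basket_top (a point): Same basket: centre of the bore's mouth at the top of the square tube, 62 mm above the basket's underside and 34 mm above the dish's rim. The top of the tube is the place to grip the basket. Fully home, the basket's underside rests on the stem's collar.
- tray_floor (a point): Drip tray, fixed, aluminium, 260 mm (its x) by 220 mm (its y), rim 14 mm high, 4 mm floor. This point is the middle of its floor's upper face, on which the stem stands. It lies on the robot's left or right and the basket on the other side.
- measure: Bystander: small steel measuring cup, 44 mm across, 32 mm high, standing in a far corner of the tray. Origin: middle of its underside.
- sugar: Bystander: glass sugar jar with a steel cap, 64 mm across, 100 mm high, in the middle of the counter. Origin: middle of its underside.
- mug: Bystander: white mug, 74 mm across, 85 mm high, in the middle of the counter, its handle on its own +y side. Origin: middle of its underside.
- spoon: Bystander: steel spoon, 170 mm long, lying at the left. Origin: on its underside, near its middle.
Mind the look-alikes: they are no part of the job. What is shaped like the part that bears basket_mid but blue or green is not meant.

How it is judged:
By the outcome, as a careful person would: the job done as asked, in the order asked, and still so for the second after the job is handed in, while the arm keeps its last pose, push and grip.
It also fails if it takes over 56 s, if anything falls off the work surface, if the arm or the gripper's body presses on something with over 40 N, if the wrist force passes 120 N, or if a joint passes its speed limit or range.

### The arm

A 6-joint arm with a two-finger parallel gripper is mounted at the origin on the work surface. World frame = base frame: x ahead of the robot, y to its left, z up, the work surface at z = 0. Lengths are in m, angles in degrees, forces in N, time in s.
With the tool pointing down it reaches from about 0.35 to 0.875 m from the base axis. Payload 4.2 kg.
Tool frame: the origin (TCP) lies on the front face of the gripper's body, between the roots of the fingers; the fingertips stand 73 mm ahead of it and the grasp point (between the pads) lies 54 mm ahead of it (manip.tcp_to_tips is the distance from the TCP to the fingertips, in m); z points along the fingers, y is the direction in which the jaws open and shut (so a half turn about z gives the same grasp; the last joint's range is limited). The gripper opens to 85 mm and grips with 20 to 120 N. Pads are 22 mm wide; open, the fingers measure 114 mm over their backs; the gripper's body (76 mm by 85 mm) begins 54 mm behind the grasp point. The pads swing forward as they close: fully open they stand 13 mm farther back than shut.
Start: joints at [-61.1, 22.042, 0.453, 0, -68.411, -14.817], TCP at [0.152, -0.606, 0.304] pointing down, gripper open.
Joint ranges: [-179.83, 179.83], [-69.29, 118.12], [-61.27, 80.66], [-181.25, 117.63], [-171.15, -9.14], [-177.46, 177.46]. Speed limits (degrees/s): [159.86, 159.86, 180, 180, 180, 180].

### API

Orientations are given as [roll, pitch, yaw] about the fixed x, y, z axes, in that order (R = Rz(yaw) Ry(pitch) Rx(roll)).
In Python, from rig import manip gives the robot as it stands. The module is installed in compiled form; this text tells all that it offers.
- The arm moves only by the shell command python3 -m crank 'ROWS' [FORCE]. ROWS is JSON, a list of rows, each an object with "translation": the shift along the tool's x, y, z in mm, a list of three; "dr": the turn, a rotation vector about the tool's x, y, z in rad, a list of three; "grip": the finger opening in mm, from 0 to 85.4. In form: [{"translation": [x, y, z], "dr": [wx, wy, wz], "grip": grip}, ...]. A call has 1 to 8 rows; each row shifts and turns the commanded pose from where the row before left it, along the tool's axes as they then stand; what a row does not reach is not made up. A row lasts 1/8 s, in which the tool goes at most 62.5 mm and 10.7 degrees, less where a joint would pass 70% of its speed; a pose out of reach is approached as far as the arm can. A call with a gripper value outside its range is refused whole. The fingers move at their own pace and stop on an object; FORCE is the grip in N (left out, the last holds). Time passes only in rows, so rows that do not move let the fingers close. It gives the time, the measured TCP pose, the force and the opening at its end, in the units of the state.
- manip.sense(): the state, without advancing time (a new reading comes with each control period).
- manip.capture(name): name is "scene" or "side" or "wrist"; returns a dict with "pixels" (384x512x3 uint8, red, green, blue), "range_z" (384x512 float32, m along the optical axis (not along the pixel's ray), 0 where there is no reading), "camera_matrix" (3x3 intrinsics, pixels), "rvec" (rotation vector, rad) and "tvec" (3), from world to camera coordinates, as OpenCV has them. Camera axes: x right, y down, z forward; pixel columns grow to the right and rows downward; lengths in m; the calibration is good to about 2 mm. A picture is of the moment at which its call begins.
- manip.sign_off(): hands the job in, once; it reports no verdict.
The state is a dict: "time": time; "joint_positions": joint angles; "qvel": joint speeds; "joint_torque": joint torques, N m; "eef_pos": TCP position; "orientation": TCP orientation; "ft_force": force on the tool from outside, world axes, zero at the start; "torque": the same for the moment, N m; "grip_width": opening from 0.0 (shut) to 1.0 (fully open).
Only numpy, scipy, OpenCV 4.12 (cv2) and the standard library are available. Lean on these libraries where they do the work, as an engineer would, in place of code of your own. Each camera call takes 0.05 s, during which the arm holds its last target.

## Working session

There is one attempt and no reset: what is moved stays moved. The work goes in short steps, Python scripts to look and compute and a shell command to move; the robot and the scene stay as the last step left them, time stands still between calls to the robot, and variables do not carry over. Pictures are saved under pics/ and viewed, and the job is handed in when it is done.

```bash
mkdir -p pics; ls
cat > h.py <<'E'
import numpy as np, cv2
from rig import manip
def cap(n,f):
    c=manip.capture(n); cv2.imwrite('pics/'+f+'.png',c['pixels'][:,:,::-1]); np.savez('pics/'+f+'.npz',**c); return c
def load(f): return dict(np.load('pics/'+f+'.npz'))
def world(c):
    K=c['camera_matrix'];R=cv2.Rodrigues(c['rvec'])[0];t=c['tvec'].reshape(3)
    z=c['range_z'].astype(float);v,u=np.indices(z.shape)
    P=np.stack([(u-K[0,2])/K[0,0]*z,(v-K[1,2])/K[1,1]*z,z],-1)
    W=(P-t)@R
    W[z<=0]=np.nan
    return W
def crop(f,u0,v0,u1,v1,s,o):
    im=cv2.imread('pics/'+f+'.png')[v0:v1,u0:u1]
    cv2.imwrite('pics/'+o+'.png',cv2.resize(im,None,fx=s,fy=s,interpolation=cv2.INTER_CUBIC))
E
python3 - <<'E'
from h import *
print(manip.sense(), manip.tcp_to_tips)
for n in ['scene','side','wrist']: 
    c=cap(n,n+'0'); print(n, -cv2.Rodrigues(c['rvec'])[0].T@c['tvec'].reshape(3))
E
```

```text
pics
{'time': 0.0, 'joint_positions': array([-6.11020761e+01,  2.20906186e+01,  3.78220662e-01, -2.86483103e-02,
       -6.84112348e+01, -1.48165704e+01]), 'qvel': array([-0.08558055, -0.0244141 , -0.03616195,  0.08496769,  0.01412112,
       -0.0226881 ]), 'joint_torque': array([-2.58975870e-04, -3.92289162e+01,  1.88401669e+01,  4.18628186e+00,
       -4.50529173e-03,  8.18956039e-06]), 'eef_pos': array([ 0.15197756, -0.60579109,  0.30281315]), 'orientation': array([ 1.79873669e+02, -5.88585260e-03, -1.65929210e+02]), 'ft_force': array([0.71802128, 0.37401737, 0.13982323]), 'torque': array([0.01772938, 0.01118428, 0.02143405]), 'grip_width': 0.9972835041116969} 0.0726
scene [0.97270545 0.56330274 1.07916293]
side [0.33561769 0.90455674 0.73181338]
wrist [ 0.07357048 -0.62566959  0.37202217]
```

View pics/scene0.png

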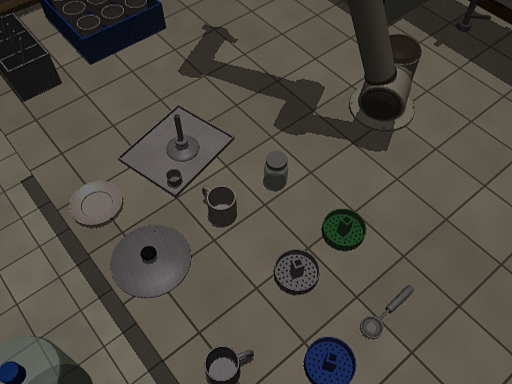

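View pics/side0.png

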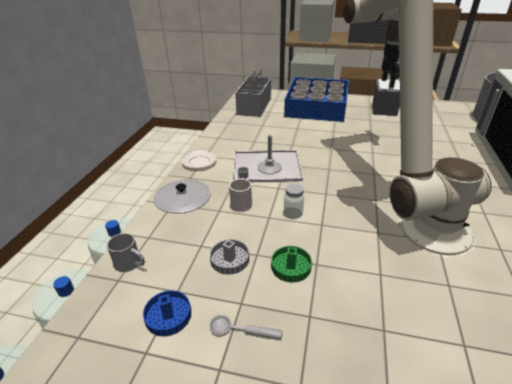

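View pics/wrist0.png

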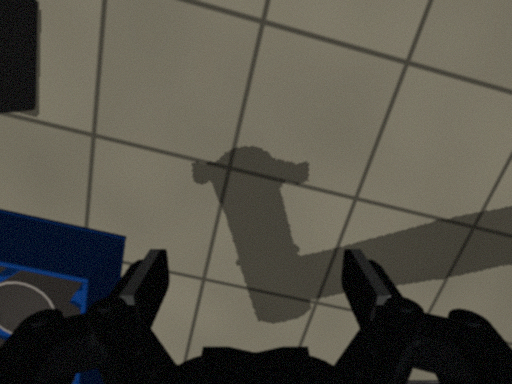

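Possible baskets in the scene view: steel-grey at (297,271), green at (343,229) and blue at (330,360). The grey one fits the description. There is only one stem, at (180,145) on the tray. The lid at (150,260) has a knob but no stem.

Run:
```python
from h import *
crop('scene0',260,235,340,305,7,'cb'); crop('scene0',110,100,240,200,5,'cs')
for f in ['scene0','side0']:
    c=load(f);W=world(c)
    R=[('basket',(265,240,330,300) if f=='scene0' else (205,235,255,275),0.045,0.07),('stemtop',(165,105,195,150) if f=='scene0' else (258,128,282,165),0.11,0.16),('collar',(160,125,205,165) if f=='scene0' else (250,150,290,180),0.036,0.05),
       ('foot',(160,125,205,165) if f=='scene0' else (250,150,290,180),0.007,0.03)]
    for n,(a,b,u,v),z0,z1 in R:
        p=W[b:v,a:u].reshape(-1,3);p=p[(p[:,2]>z0)&(p[:,2]<z1)]
        print(f,n,len(p),p.mean(0).round(4) if len(p) else '',(p.min(0).round(4),p.max(0).round(4)) if len(p) else '')
    c0=(297,271) if f=='scene0' else (230,257)
    p=W[c0[1]-30:c0[1]+30,c0[0]-30:c0[0]+30].reshape(-1,3);q=p[(p[:,2]>0.02)&(p[:,2]<0.034)]
    print('rim',len(q),q.min(0).round(4),q.max(0).round(4),((q.min(0)+q.max(0))/2).round(4))
```

```text
scene0 basket 121 [0.5839 0.2498 0.0577] (array([0.5657, 0.2343, 0.0457]), array([0.5978, 0.2637, 0.0665]))
scene0 stemtop 62 [ 0.5728 -0.249   0.1293] (array([ 0.5624, -0.2545,  0.1104]), array([ 0.5805, -0.244 ,  0.1458]))
scene0 collar 95 [ 0.5731 -0.2476  0.0433] (array([ 0.5536, -0.2681,  0.0368]), array([ 0.5893, -0.2314,  0.0496]))
scene0 foot 555 [ 0.5738 -0.2442  0.0131] (array([ 0.4874, -0.3651,  0.007 ]), array([ 0.6369, -0.1754,  0.0252]))
rim 308 [0.5274 0.1937 0.02  ] [0.638  0.3042 0.0332] [0.5827 0.2489 0.0266]
side0 basket 112 [0.58   0.2503 0.0573] (array([0.5656, 0.2334, 0.045 ]), array([0.5956, 0.2627, 0.0652]))
side0 stemtop 38 [ 0.5696 -0.2513  0.1295] (array([ 0.5633, -0.2567,  0.1108]), array([ 0.5765, -0.2443,  0.1476]))
side0 collar 41 [ 0.5679 -0.2492  0.0444] (array([ 0.5516, -0.2721,  0.0396]), array([ 0.5865, -0.2341,  0.0498]))
side0 foot 488 [ 0.5696 -0.2542  0.0128] (array([ 0.4803, -0.396 ,  0.007 ]), array([ 0.6742, -0.1405,  0.0292]))
rim 306 [0.5258 0.1916 0.02  ] [0.635  0.3036 0.034 ] [0.5804 0.2476 0.027 ]
```

View pics/cb.png

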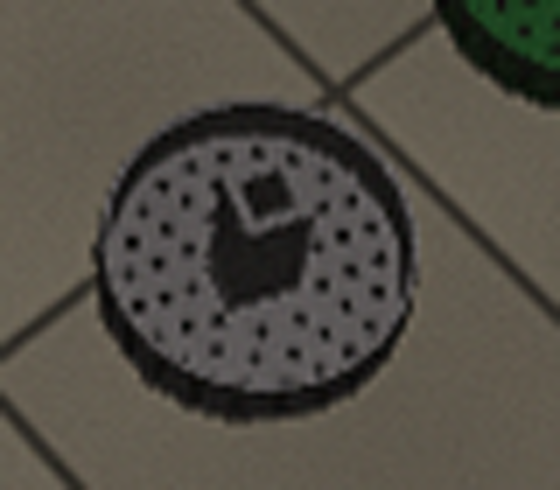

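View pics/cs.png

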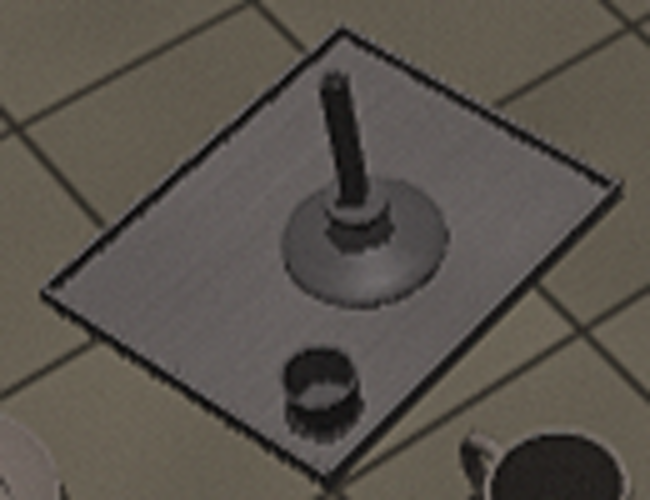

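Steel basket confirmed: square tube at crop (268,195), world about (0.581, 0.249). Its green twin lies off to the upper right. The stem is at about (0.571, -0.249). Next I'll look at the stem from above to get its yaw.

```bash
cat >> h.py <<'E'
from scipy.spatial.transform import Rotation as Ro
def tool():
    s=manip.sense(); return s['eef_pos'],Ro.from_euler('xyz',s['orientation'],degrees=True).as_matrix()
def togo(x,y,z):
    p,R=tool(); d=R.T@(np.array([x,y,z])-p); print('togo mm',(d*1000).round(1)); return d
E
python3 - <<'E'
from h import *
c=load('wrist0');R=cv2.Rodrigues(c['rvec'])[0];p,T=tool()
C=-R.T@c['tvec'].reshape(3)
print('cam in tool',T.T@(C-p),'axes(cols=cam xyz) in tool\n',(T.T@R.T).round(3),c['camera_matrix'])
togo(0.571,-0.249,0.303)
E
```

```text
cam in tool [ 8.08992202e-02  5.63335060e-06 -6.89396296e-02] axes(cols=cam xyz) in tool
 [[-0.    -0.948 -0.319]
 [ 1.    -0.    -0.001]
 [ 0.001 -0.319  0.948]] [[302.91857129   0.         254.93372693]
 [  0.         302.91857129 190.31351787]
 [  0.           0.           1.        ]]
togo mm [-4.932e+02  2.443e+02  4.000e-01]
```

```bash
python3 -m crank '[{"translation":[-52,26,0],"dr":[0,0,0],"grip":85},{"translation":[-52,26,0],"dr":[0,0,0],"grip":85},{"translation":[-52,26,0],"dr":[0,0,0],"grip":85},{"translation":[-52,26,0],"dr":[0,0,0],"grip":85},{"translation":[-52,26,0],"dr":[0,0,0],"grip":85},{"translation":[-52,26,0],"dr":[0,0,0],"grip":85},{"translation":[-52,26,0],"dr":[0,0,0],"grip":85},{"translation":[-52,26,0],"dr":[0,0,0],"grip":85}]'
python3 -m crank '[{"translation":[-52,26,0],"dr":[0,0,0],"grip":85},{"translation":[-25,10,0],"dr":[0,0,0],"grip":85},{"translation":[0,0,0],"dr":[0,0,0],"grip":85}]'
python3 - <<'E'
from h import *
togo(0.571,-0.249,0.303)
cap('wrist','w1'); crop('w1',150,100,350,250,4,'w1c')
E
```

```text
time: 1.15
eef_pos: [0.5061, -0.3017, 0.3038]
orientation: [180.0, -0.0, -165.9]
ft_force: [-0.2, -0.3, -0.3]
grip_width: 0.998
time: 1.52
eef_pos: [0.572, -0.2485, 0.303]
orientation: [180.0, -0.1, -165.8]
ft_force: [-0.9, 0.1, 0.0]
grip_width: 0.997
togo mm [ 1.1 -0.3  0. ]
```

View pics/w1.png

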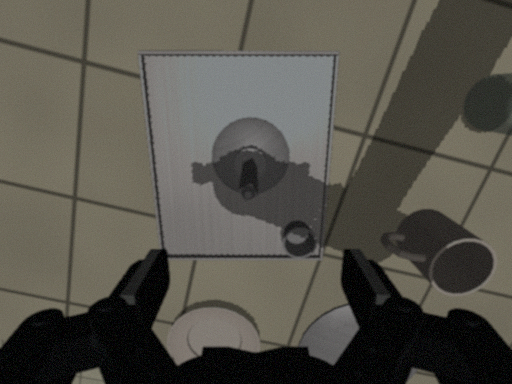

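View pics/w1c.png

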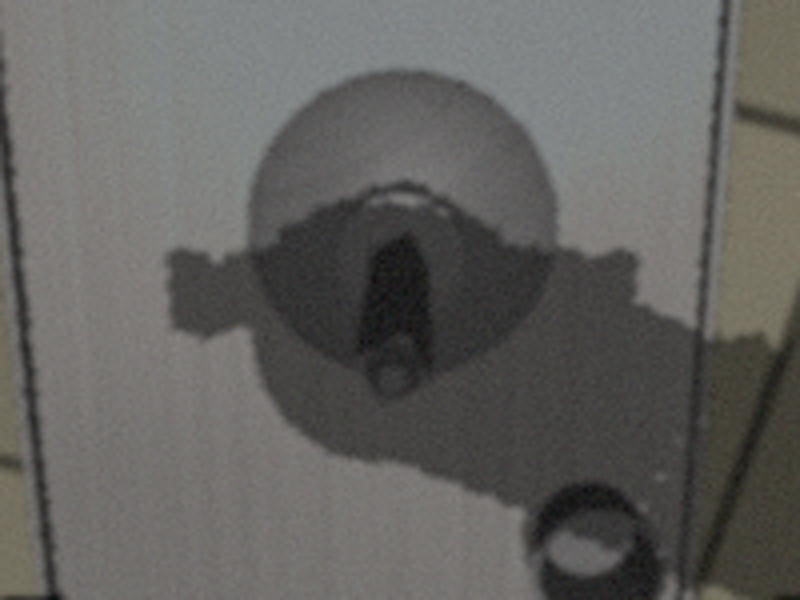

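The crop shows the stem's tip at about (392,375), i.e. image (248,194). The shaft is in the gripper's shadow, so I'll stretch the contrast.

Run:
```python
from h import *
im=cv2.imread('pics/w1.png')[150:205,225:275].astype(float)
im=np.clip((im-10)*2.6,0,255).astype(np.uint8)
cv2.imwrite('pics/w1d.png',cv2.resize(im,None,fx=10.5,fy=10.5,interpolation=cv2.INTER_CUBIC))
W=world(load('w1'));p=W[150:205,225:275].reshape(-1,3);p=p[p[:,2]>0.06]
for a,b in [(0.06,.08),(.08,.1),(.1,.12),(.12,.136),(.136,.15)]:
    q=p[(p[:,2]>a)&(p[:,2]<b)];print(a,len(q),q.mean(0),np.ptp(q,0))
```

```text
0.06 69 [ 0.56831952 -0.25570337  0.07004748] [0.00787659 0.01582109 0.01913957]
0.08 84 [ 0.56831819 -0.25601297  0.0900092 ] [0.00768253 0.015649   0.01949092]
0.1 108 [ 0.56835387 -0.25549676  0.11026375] [0.0092362  0.01673304 0.01973707]
0.12 106 [ 0.56855187 -0.25557769  0.12822634] [0.00935582 0.01668435 0.01589319]
0.136 228 [ 0.57133092 -0.25492124  0.14149627] [0.01623993 0.01610338 0.01023966]
```

View pics/w1d.png

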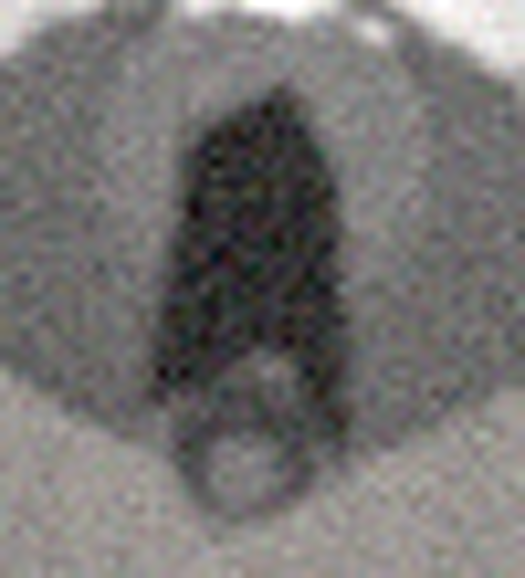

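```bash
cat >> h.py <<'E'
from scipy.optimize import least_squares
def fitsq(P,half,x0):
    def r(q):
        c,s=np.cos(q[2]),np.sin(q[2]);d=P[:,:2]-q[:2]
        a=np.abs(np.c_[d[:,0]*c+d[:,1]*s,-d[:,0]*s+d[:,1]*c])-half
        return np.where((a>0).all(1),np.hypot(*np.maximum(a,0).T),a.max(1))*1000
    best=None
    for y in np.arange(0,90,15):
        o=least_squares(r,[*x0,np.radians(y)],loss='soft_l1',x_scale=[.001,.001,.1])
        if best is None or o.cost<best.cost: best=o
    return best.x[:2].round(4),round(np.degrees(best.x[2])%90,1),round(best.cost/len(P),4)
E
python3 - <<'E'
from h import *
for f,(a,b,u,v) in dict(w1=(225,150,275,205),scene0=(165,105,195,160),side0=(258,128,282,170)).items():
    W=world(load(f));p=W[b:v,a:u].reshape(-1,3);p=p[(p[:,2]>0.055)&(p[:,2]<.137)]
    print(f,len(p),fitsq(p,.006,p[:,:2].mean(0)))
for f,(a,b,u,v) in dict(scene0=(265,240,330,300),side0=(205,235,255,275)).items():
    W=world(load(f));p=W[b:v,a:u].reshape(-1,3);
    p=p[(p[:,2]>0.037)&(p[:,2]<.06)&(np.hypot(p[:,0]-.581,p[:,1]-.249)<.03)]
    print(f,len(p),fitsq(p,.012,p[:,:2].mean(0)))
E
```

```text
w1 391 (array([ 0.5727, -0.2548]), np.float64(41.2), np.float64(0.0113))
scene0 119 (array([ 0.5707, -0.2526]), np.float64(43.2), np.float64(0.5067))
side0 73 (array([ 0.5702, -0.2543]), np.float64(53.1), np.float64(0.7639))
scene0 98 (array([0.5829, 0.2492]), np.float64(68.6), np.float64(1.1276))
side0 87 (array([0.581 , 0.2473]), np.float64(69.6), np.float64(0.7738))
```

Run:
```python
from h import *
togo(.582,.248,.303)
```

```text
togo mm [-1.321e+02  4.796e+02  4.000e-01]
```

```bash
python3 -m crank '[{"translation":[-15,54,0],"dr":[0,0,0],"grip":85},{"translation":[-15,54,0],"dr":[0,0,0],"grip":85},{"translation":[-15,54,0],"dr":[0,0,0],"grip":85},{"translation":[-15,54,0],"dr":[0,0,0],"grip":85},{"translation":[-15,54,0],"dr":[0,0,0],"grip":85},{"translation":[-15,54,0],"dr":[0,0,0],"grip":85},{"translation":[-15,54,0],"dr":[0,0,0],"grip":85},{"translation":[-15,54,0],"dr":[0,0,0],"grip":85}]'
python3 -m crank '[{"translation":[-12,48,0],"dr":[0,0,0],"grip":85},{"translation":[0,0,0],"dr":[0,0,-0.16],"grip":85},{"translation":[0,0,0],"dr":[0,0,-0.16],"grip":85},{"translation":[0,0,0],"dr":[0,0,-0.16],"grip":85},{"translation":[0,0,0],"dr":[0,0,-0.16],"grip":85},{"translation":[0,0,0],"dr":[0,0,-0.16],"grip":85},{"translation":[0,0,0],"dr":[0,0,-0.16],"grip":85},{"translation":[0,0,0],"dr":[0,0,0],"grip":85}]'
python3 - <<'E'
from h import *
cap('wrist','w2'); crop('w2',180,120,330,250,5,'w2c')
togo(.582,.248,.303)
E
```

```text
time: 2.58
eef_pos: [0.5819, 0.1985, 0.3043]
orientation: [-180.0, 0.0, -166.0]
ft_force: [1.1, -0.5, 0.0]
grip_width: 0.999
time: 3.58
eef_pos: [0.5822, 0.2464, 0.3041]
orientation: [180.0, -0.0, -111.1]
ft_force: [-0.2, 0.2, -0.8]
grip_width: 0.993
togo mm [-1.1  0.7  1.1]
```

View pics/w2.png

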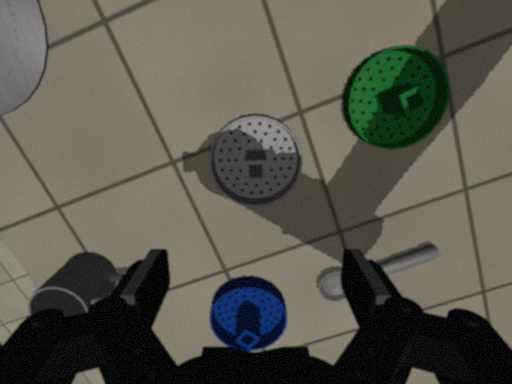

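View pics/w2c.png

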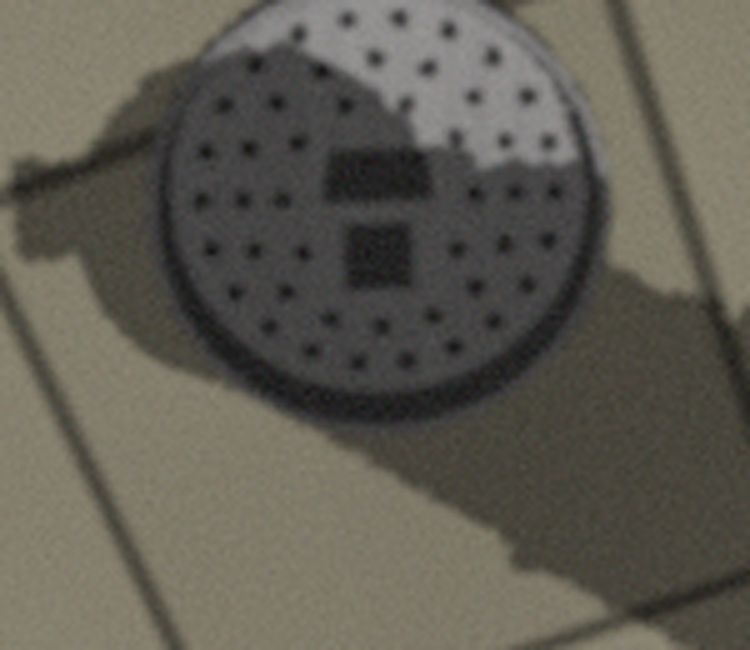

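The view shows the steel basket's bore at image (255.6,171), square to the picture axes, so the tool yaw matches. I'll measure the tube's position.

Run:
```python
from h import *
c=load('w2');W=world(c);p=W[130:200,215:295].reshape(-1,3)
q=p[(p[:,2]>.057)&(p[:,2]<.068)];print('top',len(q),q.mean(0),(q.min(0)+q.max(0))/2)
P,T=tool()
t=(q-P)@T;print('tool frame mid',(t.min(0)+t.max(0))/2,np.ptp(t,0))
print('yaw mar',cv2.minAreaRect((t[:,:2]*1000).astype(np.float32)))
r=p[(p[:,2]>.022)&(p[:,2]<.033)];t=(r-P)@T;print('rim',(t.min(0)+t.max(0))/2,np.ptp(t,0))
# bore pixel via plane z=.062
K=c['camera_matrix'];R=cv2.Rodrigues(c['rvec'])[0];C=-R.T@c['tvec'].reshape(3)
d=R.T@np.linalg.inv(K)@[255.6,171,1];w=C+d*(.062-C[2])/d[2];print('bore',w,T.T@(w-P))
```

```text
top 356 [0.58372601 0.24698137 0.06090149] [0.58409293 0.24701264 0.05996114]
tool frame mid [-0.00129973 -0.00124862  0.24413722] [0.0248259  0.02370154 0.00591692]
yaw mar ((-1.3082275390625, -1.3649682998657227), (23.78058624267578, 24.51704216003418), 89.13488006591797)
rim [-0.00500243 -0.00178084  0.27675153] [0.08497571 0.09524296 0.01058891]
bore [0.58320897 0.24752493 0.062     ] [-0.00116016 -0.00060369  0.24209703]
```

```bash
python3 -m crank '[{"translation":[-1.2,-1,40],"dr":[0,0,0],"grip":70},{"translation":[0,0,50],"dr":[0,0,0],"grip":70},{"translation":[0,0,50],"dr":[0,0,0],"grip":60},{"translation":[0,0,35],"dr":[0,0,0],"grip":50},{"translation":[0,0,18],"dr":[0,0,0],"grip":50},{"translation":[0,0,0],"dr":[0,0,0],"grip":50},{"translation":[0,0,0],"dr":[0,0,0],"grip":50}]' 40
python3 - <<'E'
from h import *
cap('wrist','w3');cap('side','s3'); crop('s3',150,180,330,320,4,'s3c')
print(tool()[0])
E
```

```text
time: 4.5
eef_pos: [0.5845, 0.2494, 0.1127]
orientation: [-179.9, 0.1, -110.9]
ft_force: [-1.1, -0.4, 0.1]
grip_width: 0.584
[0.58431765 0.24942863 0.11283376]
```

View pics/w3.png

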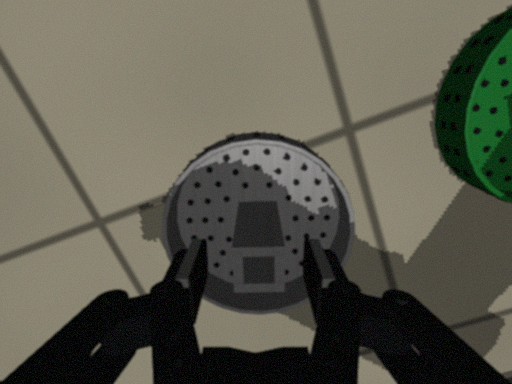

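View pics/s3c.png

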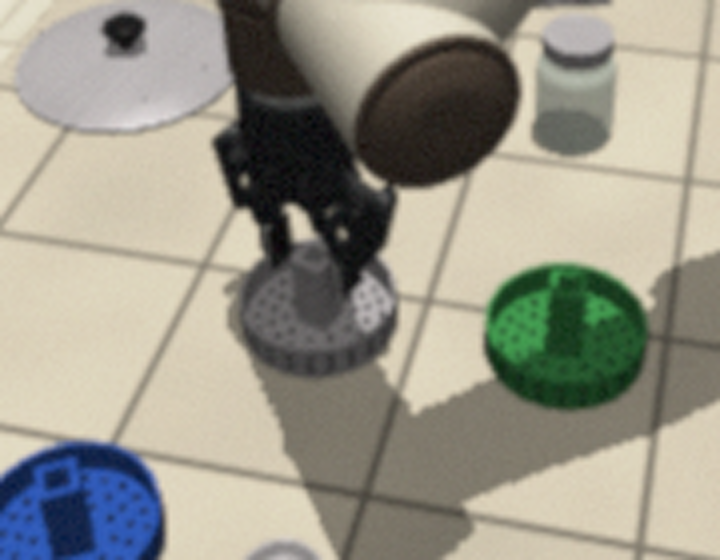

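Run:
```python
from h import *
c=load('w3');W=world(c);P,T=tool()
p=W[225:300,230:292].reshape(-1,3)
q=p[(p[:,2]>.056)&(p[:,2]<.068)];t=(q-P)@T;print('top',len(q),(t.min(0)+t.max(0))/2,np.ptp(t,0))
K=c['camera_matrix'];R=cv2.Rodrigues(c['rvec'])[0];C=-R.T@c['tvec'].reshape(3)
for px in [(259,269)]:
    d=R.T@np.linalg.inv(K)@[*px,1];w=C+d*(.062-C[2])/d[2];print('bore',w,T.T@(w-P))
print(T.T@(C-P))
```

```text
top 1992 [2.33606338e-03 4.16175179e-05 5.34077645e-02] [0.02620374 0.02435214 0.00685347]
bore [0.58271525 0.24668444 0.062     ] [0.00328501 0.00062113 0.05082315]
[ 0.08135856 -0.00106011 -0.06897531]
```

```bash
python3 -m crank '[{"translation":[2.5,0.3,1],"dr":[0,0,0],"grip":50},{"translation":[0,0,0],"dr":[0,0,0],"grip":30},{"translation":[0,0,0],"dr":[0,0,0],"grip":15},{"translation":[0,0,0],"dr":[0,0,0],"grip":15},{"translation":[0,0,0],"dr":[0,0,0],"grip":15},{"translation":[0,0,0],"dr":[0,0,0],"grip":15}]' 60
python3 - <<'E'
from h import *
print(tool()[0]);cap('wrist','w4')
E
```

```text
time: 5.35
eef_pos: [0.5826, 0.2469, 0.1105]
orientation: [-180.0, 0.0, -110.9]
ft_force: [-1.0, 0.1, 5.9]
grip_width: 0.264
[0.58263365 0.2468602  0.11053879]
```

View pics/w4.png

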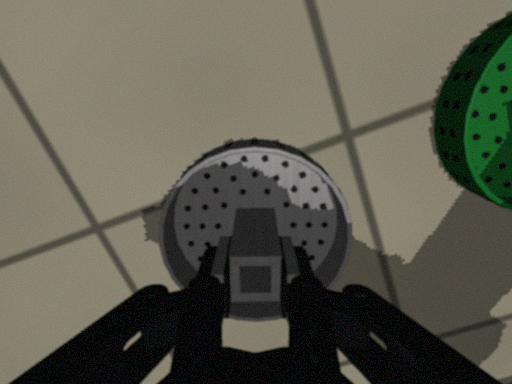

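The pads have closed on the tube, with the bore at (256,280). Lifting.

```bash
python3 -m crank '[{"translation":[0,0,-20],"dr":[0,0,0],"grip":15},{"translation":[0,0,-45],"dr":[0,0,0],"grip":15},{"translation":[0,0,-50],"dr":[0,0,0],"grip":15},{"translation":[0,0,-50],"dr":[0,0,0],"grip":15},{"translation":[0,0,-35],"dr":[0,0,0],"grip":15},{"translation":[0,0,0],"dr":[0,0,0.16],"grip":15},{"translation":[0,0,0],"dr":[0,0,0.16],"grip":15},{"translation":[0,0,0],"dr":[0,0,0.166],"grip":15}]'
python3 - <<'E'
from h import *
togo(.5727,-.2548,.31); print(manip.sense()['orientation'],manip.sense()['grip_width'])
cap('wrist','w5'); cap('side','s5')
P,T=tool();W=world(load('w5'));p=W[225:310,215:300].reshape(-1,3);q=p[np.abs(p[:,2]-(P[2]-.0485))<.004]
t=(q-P)@T;print(len(q),(t.min(0)+t.max(0))/2,np.ptp(t,0),cv2.minAreaRect((t[:,:2]*1000).astype(np.float32)))
crop('w5',200,210,310,320,5,'w5c')
E
```

```text
time: 6.4
eef_pos: [0.5818, 0.2465, 0.3084]
orientation: [179.9, -0.1, -139.1]
ft_force: [-0.7, 0.3, -1.6]
grip_width: 0.267
togo mm [ 335.1 -372.9   -1.2]
[ 1.79934203e+02 -1.38144218e-01 -1.39099457e+02] 0.2674219783277068
2092 [-0.00178005  0.00046037  0.04851718] [0.02630167 0.03827577 0.00803831] ((-1.8548154830932617, 0.3919715881347656), (26.249710083007812, 38.304229736328125), 0.3869030475616455)
```

View pics/w5.png

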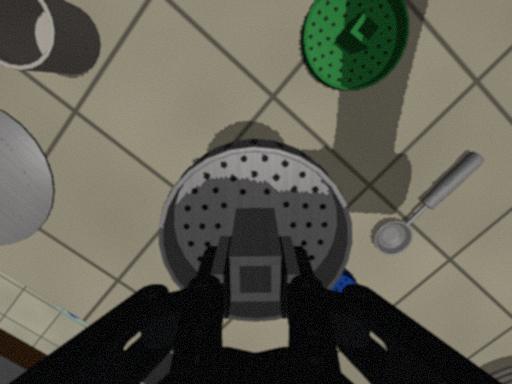

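View pics/s5.png

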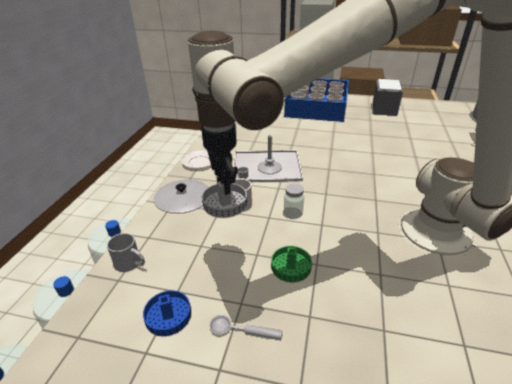

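```bash
python3 -m crank '[{"translation":[30,-46,0],"dr":[0,0,0],"grip":15},{"translation":[30,-46,0],"dr":[0,0,0],"grip":15},{"translation":[30,-46,0],"dr":[0,0,0],"grip":15},{"translation":[30,-46,0],"dr":[0,0,0],"grip":15},{"translation":[30,-46,0],"dr":[0,0,0],"grip":15},{"translation":[30,-46,0],"dr":[0,0,0],"grip":15},{"translation":[30,-46,0],"dr":[0,0,0],"grip":15},{"translation":[30,-46,0],"dr":[0,0,0],"grip":15}]'
python3 -m crank '[{"translation":[5,-5,0],"dr":[0,0,0],"grip":15},{"translation":[0,0,0],"dr":[0,0,0],"grip":15},{"translation":[0,0,0],"dr":[0,0,0],"grip":15}]'
python3 - <<'E'
from h import *
cap('wrist','w6'); cap('scene','c6')
crop('w6',210,20,310,320,2,'w6a')
im=cv2.imread('pics/w6.png')
a=cv2.resize(im[40:130,205:305],None,fx=5,fy=5,interpolation=3);b=cv2.resize(im[230:320,210:260+50],None,fx=5,fy=5,interpolation=3)
cv2.imwrite('pics/w6c.png',np.clip(np.hstack([a,b])[:, :].astype(float)*1.7,0,255)[:,:].astype(np.uint8)[:, ::1])
print(np.hstack([a,b]).shape)
P,T=tool();W=world(load('w6'));p=W[30:150,200:320].reshape(-1,3);p=p[(p[:,2]>.055)&(p[:,2]<.137)&(np.hypot(p[:,0]-.572,p[:,1]+.254)<.03)]
f=fitsq(p,.006,p[:,:2].mean(0));print(len(p),f,'tool',T.T@(np.array([*f[0],.1])-P),manip.sense()['orientation'],P)
E
```

```text
time: 7.5
eef_pos: [0.6444, -0.1899, 0.3089]
orientation: [179.9, -0.0, -138.6]
ft_force: [0.4, -0.7, -0.8]
grip_width: 0.27
time: 7.88
eef_pos: [0.644, -0.194, 0.3097]
orientation: [180.0, -0.0, -138.6]
ft_force: [0.3, -0.3, -0.6]
grip_width: 0.27
(450, 1000, 3)
28 (array([ 0.5819, -0.2467]), np.float64(41.3), np.float64(0.0002)) tool [0.08165853 0.00146343 0.21009828] [-1.79999450e+02  1.47562788e-02 -1.38619239e+02] [ 0.64409658 -0.19385113  0.31011932]
```

View pics/w6.png

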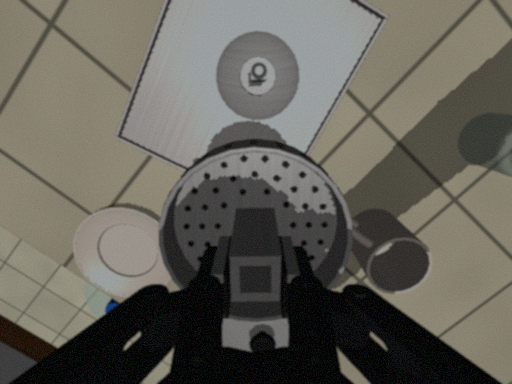

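Run:
```python
from h import *
im=cv2.imread('pics/w6c.png'); cv2.imwrite('pics/w6d.png',cv2.resize(im,(800,360)))
```

```text
(no output)
```

View pics/w6d.png

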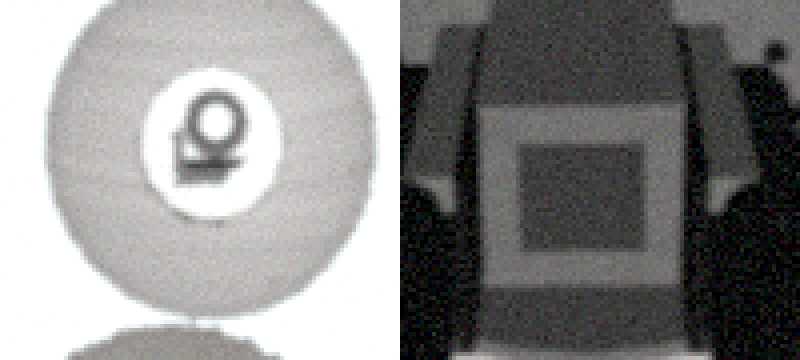

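The view shows the stem tip at (259.5,69.5), collar centre (257.8,76) and bore centre (255.5,279). The stem faces are parallel to the picture axes, so the yaw is good. I'll work out the offset between bore and stem from this one image.

Run:
```python
from h import *
c=load('w6');P,T=tool();K=c['camera_matrix'];R=cv2.Rodrigues(c['rvec'])[0];C=-R.T@c['tvec'].reshape(3)
def at(px,z):
    d=R.T@np.linalg.inv(K)@[*px,1];w=C+d*(z-C[2])/d[2];return w.round(4),(T.T@(w-P)).round(4)
print('tip',at((259.5,69.5),.146));print('collar',at((257.75,76),.044));print('bore',at((255.5,279),P[2]-.0485))
W=world(c);q=W[55:95,240:278].reshape(-1,3)
for a,b in [(.135,.15),(.038,.05)]:
    s=q[(q[:,2]>a)&(q[:,2]<b)];m=(s.min(0)+s.max(0))/2;print(a,len(s),m,T.T@(m-P),np.ptp((s-P)@T,axis=0))
s=W[262:300,225:285].reshape(-1,3);t=(s-P)@T
for h in (.046,.048,.050,.052): print(h,(np.abs(t[:,2]-h)<.001).sum())
```

```text
tip (array([ 0.5718, -0.2541,  0.146 ]), array([0.0941, 0.0026, 0.1641]))
collar (array([ 0.5726, -0.254 ,  0.044 ]), array([0.0935, 0.0021, 0.2661]))
bore (array([ 0.6448, -0.1938,  0.2616]), array([-0.0005, -0.0004,  0.0485]))
0.135 303 [ 0.57278383 -0.25458847  0.14195619] [0.09370264 0.00157038 0.16813899] [0.01177195 0.01192194 0.00911741]
0.038 744 [ 0.57330714 -0.2546931   0.04320812] [0.09340458 0.00114688 0.26688714] [0.03612891 0.03645395 0.00486104]
0.046 44
0.048 90
0.05 1032
0.052 105
```

```bash
python3 -m crank '[{"translation":[40,1,0],"dr":[0,0,0],"grip":15},{"translation":[40,1,0],"dr":[0,0,0],"grip":15},{"translation":[14,0.3,20],"dr":[0,0,0],"grip":15},{"translation":[0,0,22],"dr":[0,0,0],"grip":15},{"translation":[0,0,0],"dr":[0,0,0],"grip":15},{"translation":[0,0,0],"dr":[0,0,0],"grip":15}]'
python3 - <<'E'
from h import *
cap('scene','c7');cap('side','s7');cap('wrist','w7')
im=np.hstack([cv2.resize(cv2.imread('pics/c7.png')[60:190,120:250],None,fx=3,fy=3,interpolation=3),cv2.resize(cv2.imread('pics/s7.png')[90:220,200:330],None,fx=3,fy=3,interpolation=3)])
cv2.imwrite('pics/m7.png',im)
P,T=tool();print(P,manip.sense()['orientation'],manip.sense()['ft_force']);print('stem',T.T@(np.array([.5725,-.2545,.14])-P))
E
```

```text
time: 8.72
eef_pos: [0.5726, -0.2551, 0.2691]
orientation: [-179.9, 0.0, -138.7]
ft_force: [0.6, -1.0, -0.4]
grip_width: 0.27
[ 0.57246414 -0.25527904  0.26908899] [-1.79896991e+02  6.80021886e-02 -1.38710099e+02] [-0.94169401 -0.3489791  -0.89429617]
stem [-0.0003878   0.00079378  0.12908832]
```

View pics/m7.png

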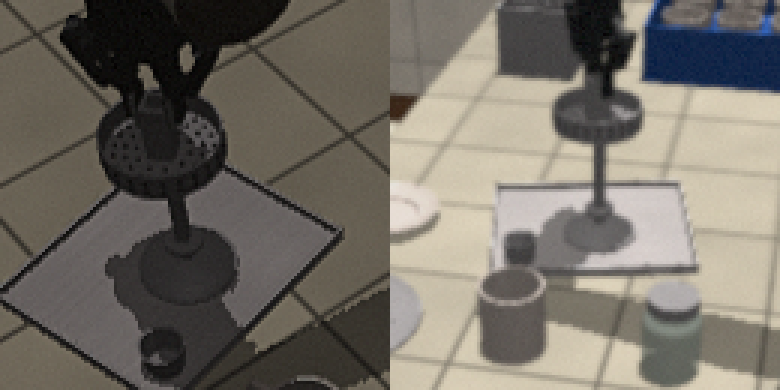

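View pics/w7.png

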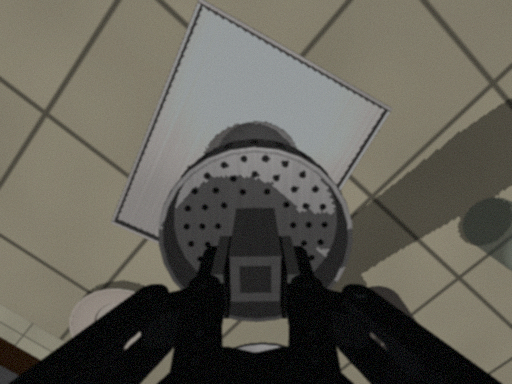

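The basket sits centred above the stem in all three views. I'll go down a little and check the force.

```bash
python3 -m crank '[{"translation":[0,0,5],"dr":[0,0,0],"grip":15},{"translation":[0,0,5],"dr":[0,0,0],"grip":15},{"translation":[0,0,5],"dr":[0,0,0],"grip":15},{"translation":[0,0,5],"dr":[0,0,0],"grip":15},{"translation":[0,0,5],"dr":[0,0,0],"grip":15},{"translation":[0,0,0],"dr":[0,0,0],"grip":15}]'
python3 - <<'E'
from h import *
cap('scene','c8');cap('side','s8');s=manip.sense();print(s['torque'],s['eef_pos'])
im=np.hstack([cv2.resize(cv2.imread('pics/c8.png')[60:190,120:250],None,fx=3,fy=3,interpolation=3),cv2.resize(cv2.imread('pics/s8.png')[90:220,200:330],None,fx=3,fy=3,interpolation=3)])
cv2.imwrite('pics/m8.png',im)
E
```

```text
time: 9.62
eef_pos: [0.5716, -0.2555, 0.2422]
orientation: [179.9, -0.0, -138.8]
ft_force: [0.3, 0.4, -0.5]
grip_width: 0.267
[0.07869895 0.04051605 0.02571821] [ 0.57181334 -0.2555792   0.24290955]
```

View pics/m8.png

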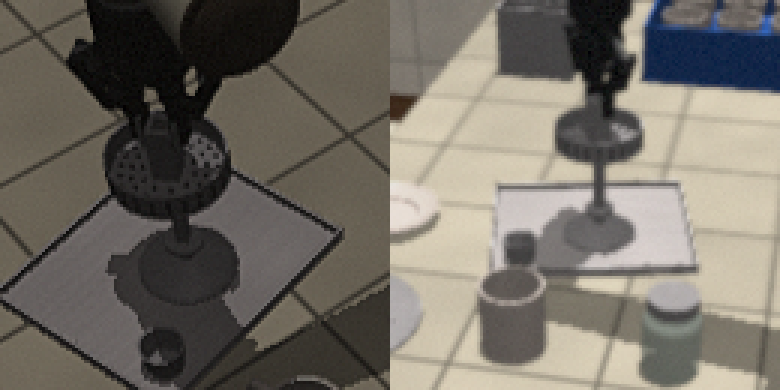

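No contact force, and the basket's underside is at about 0.132, below the tip at 0.146. The stem is in the bore.

```bash
python3 -m crank '[{"translation":[0,0,10],"dr":[0,0,0],"grip":15},{"translation":[0,0,12],"dr":[0,0,0],"grip":15},{"translation":[0,0,12],"dr":[0,0,0],"grip":15},{"translation":[0,0,12],"dr":[0,0,0],"grip":15},{"translation":[0,0,12],"dr":[0,0,0],"grip":15},{"translation":[0,0,12],"dr":[0,0,0],"grip":15},{"translation":[0,0,6],"dr":[0,0,0],"grip":15},{"translation":[0,0,0],"dr":[0,0,0],"grip":15}]'
python3 -m crank '[{"translation":[0,0,3],"dr":[0,0,0],"grip":15},{"translation":[0,0,3],"dr":[0,0,0],"grip":15},{"translation":[0,0,0],"dr":[0,0,0],"grip":15}]'
```

```text
time: 10.72
eef_pos: [0.5717, -0.2556, 0.1664]
orientation: [180.0, -0.0, -138.8]
ft_force: [0.1, -0.0, -1.8]
grip_width: 0.268
time: 11.1
eef_pos: [0.5718, -0.2556, 0.1608]
orientation: [-180.0, 0.0, -138.8]
ft_force: [-0.8, -0.2, -1.3]
grip_width: 0.264
```

```bash
python3 -m crank '[{"translation":[0,0,2],"dr":[0,0,0],"grip":15},{"translation":[0,0,2],"dr":[0,0,0],"grip":15},{"translation":[0,0,0],"dr":[0,0,0],"grip":15}]'; python3 -m crank '[{"translation":[0,0,1.5],"dr":[0,0,0],"grip":15},{"translation":[0,0,0],"dr":[0,0,0],"grip":15}]'
```

```text
time: 11.48
eef_pos: [0.5718, -0.2556, 0.1567]
orientation: [180.0, -0.0, -138.8]
ft_force: [-0.1, 0.3, -0.8]
grip_width: 0.267
time: 11.72
eef_pos: [0.5718, -0.2556, 0.1553]
orientation: [-180.0, 0.0, -138.8]
ft_force: [0.3, 0.2, -1.8]
grip_width: 0.266
```

```bash
python3 -m crank '[{"translation":[0,0,1],"dr":[0,0,0],"grip":15},{"translation":[0,0,0],"dr":[0,0,0],"grip":15}]'; python3 -m crank '[{"translation":[0,0,1],"dr":[0,0,0],"grip":15},{"translation":[0,0,0],"dr":[0,0,0],"grip":15}]'
```

```text
time: 11.98
eef_pos: [0.5718, -0.2556, 0.1545]
orientation: [-180.0, -0.0, -138.8]
ft_force: [-1.0, 1.2, -0.3]
grip_width: 0.266
time: 12.22
eef_pos: [0.5719, -0.2556, 0.1545]
orientation: [-180.0, 0.0, -138.7]
ft_force: [-2.6, 1.5, 4.5]
grip_width: 0.271
```

Contact at z = 0.1545, the height I expected for home. Releasing.

```bash
python3 -m crank '[{"translation":[0,0,-0.5],"dr":[0,0,0],"grip":28},{"translation":[0,0,0],"dr":[0,0,0],"grip":34},{"translation":[0,0,0],"dr":[0,0,0],"grip":44},{"translation":[0,0,0],"dr":[0,0,0],"grip":50},{"translation":[0,0,0],"dr":[0,0,0],"grip":50}]'
python3 -m crank '[{"translation":[0,0,-15],"dr":[0,0,0],"grip":50},{"translation":[0,0,-25],"dr":[0,0,0],"grip":50},{"translation":[0,0,-35],"dr":[0,0,0],"grip":50},{"translation":[0,0,-25],"dr":[0,0,0],"grip":50},{"translation":[0,0,0],"dr":[0,0,0],"grip":50},{"translation":[0,0,0],"dr":[0,0,0],"grip":50}]'
python3 - <<'E'
from h import *
cap('scene','c9');cap('side','s9');cap('wrist','w9')
im=np.hstack([cv2.resize(cv2.imread('pics/c9.png')[60:190,120:250],None,fx=3,fy=3,interpolation=3),cv2.resize(cv2.imread('pics/s9.png')[90:220,200:330],None,fx=3,fy=3,interpolation=3)])
cv2.imwrite('pics/m9.png',im)
E
```

```text
time: 12.85
eef_pos: [0.5718, -0.2556, 0.1538]
orientation: [180.0, -0.0, -138.8]
ft_force: [0.4, -1.0, -0.8]
grip_width: 0.583
time: 13.6
eef_pos: [0.5714, -0.2554, 0.2537]
orientation: [180.0, 0.0, -138.8]
ft_force: [-0.4, -0.1, -0.6]
grip_width: 0.586
```

View pics/m9.png

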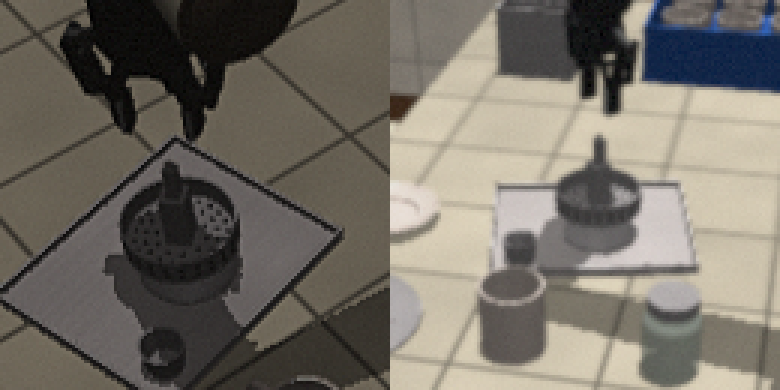

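View pics/w9.png

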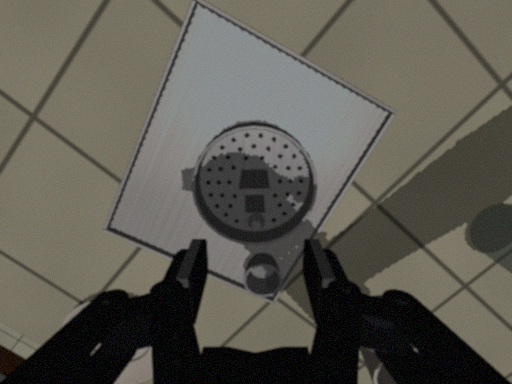

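The basket is on the stem and released. I'll check its heights and the stem's position in the tool frame.

Run:
```python
from h import *
P,T=tool();W=world(load('w9'));p=W[180:245,235:280].reshape(-1,3)
for a,b in [(.1,.11),(.115,.135),(.137,.15)]:
    s=p[(p[:,2]>a)&(p[:,2]<b)];t=(s-P)@T;print(a,len(s),np.median(s[:,2]),((t.min(0)+t.max(0))/2).round(4),np.ptp(t,axis=0).round(4))
print(np.histogram(p[:,2],bins=np.arange(.09,.15,.003)))
q=W[115:245,190:320].reshape(-1,3);s=q[(q[:,2]>.064)&(q[:,2]<.08)];t=(s-P)@T
b=s[:, :]; A=np.c_[b[:,:2],np.ones(len(b))];k=np.linalg.lstsq(A,b[:,2],rcond=None)[0];print('rim',len(s),np.percentile(s[:,2],95),'tilt deg',np.degrees(k[:2]))
im=cv2.imread('pics/w9.png')[160:250,210:300].astype(float);cv2.imwrite('pics/w9c.png',cv2.resize(np.clip((im-10)*2.4,0,255).astype(np.uint8),None,fx=6,fy=6,interpolation=3))
```

```text
0.1 594 0.10505021416820301 [-0.0019 -0.0018  0.1477] [0.0243 0.024  0.0098]
0.115 187 0.1254368442344919 [ 0.0041 -0.0005  0.1278] [0.0013 0.012  0.0198]
0.137 324 0.14109113698981843 [-0.0016 -0.0003  0.1109] [0.0125 0.0113 0.0094]
(array([ 36,  36,  45,  36, 256, 299,  21,  20,  25,  26,  27,  27,  27,
        31,  32,  28, 149,  83,  83]), array([0.09 , 0.093, 0.096, 0.099, 0.102, 0.105, 0.108, 0.111, 0.114,
       0.117, 0.12 , 0.123, 0.126, 0.129, 0.132, 0.135, 0.138, 0.141,
       0.144, 0.147]))
rim 1988 0.0723141859650387 tilt deg [-0.5960562  -0.55589606]
```

View pics/w9c.png

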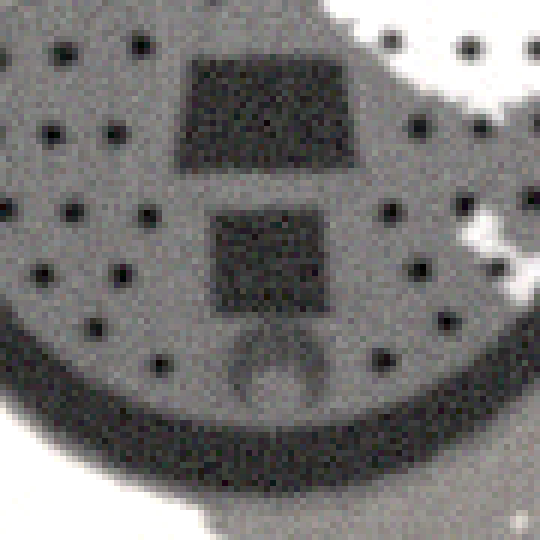

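Home is confirmed: tube top 0.105 (0.106 expected), rim 0.072 (0.072), stem axis within 2 mm of the tool axis. Going down to grip the bare shaft.

```bash
python3 -m crank '[{"translation":[-1.5,-0.2,20],"dr":[0,0,0],"grip":45},{"translation":[0,0,25],"dr":[0,0,0],"grip":40},{"translation":[0,0,18],"dr":[0,0,0],"grip":40},{"translation":[0,0,7.5],"dr":[0,0,0],"grip":36},{"translation":[0,0,0],"dr":[0,0,0],"grip":36},{"translation":[0,0,0],"dr":[0,0,0],"grip":36}]' 60
python3 - <<'E'
from h import *
cap('side','s10');cap('wrist','w10');crop('s10',240,105,300,175,8,'s10c')
P,T=tool();print(P)
W=world(load('w10'));p=W[200:330,225:290].reshape(-1,3);s=p[(p[:,2]>.135)&(p[:,2]<.15)];t=(s-P)@T;print(len(s),(t.min(0)+t.max(0))/2)
E
```

```text
time: 14.5
eef_pos: [0.5735, -0.2548, 0.1842]
orientation: [-179.9, 0.0, -138.7]
ft_force: [-0.2, 0.1, -0.1]
grip_width: 0.424
[ 0.57345592 -0.25482183  0.18434883]
773 [0.00086701 0.00111071 0.04344451]
```

View pics/s10c.png

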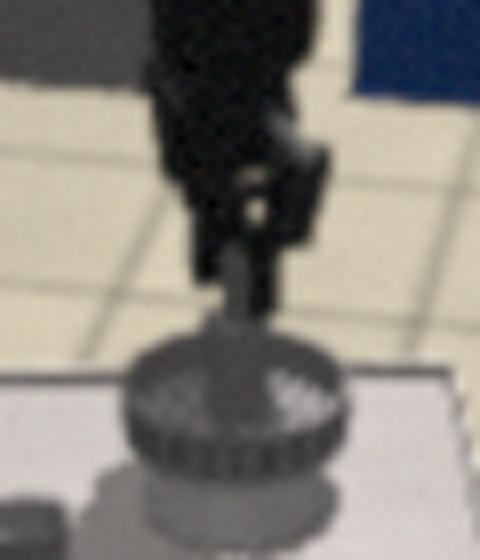

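View pics/w10.png

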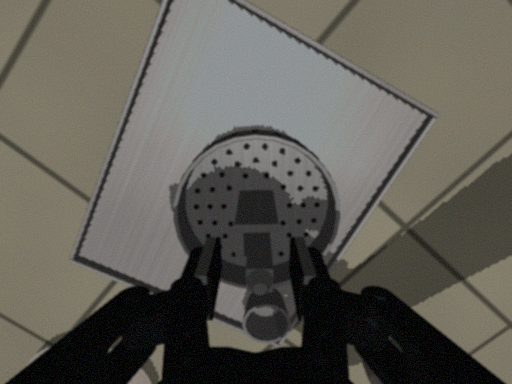

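The fingertips are above the tube mouth on both sides of the shaft, with the tip at (266,320). The offset is about 1 mm, so I'll shift by that and close.

```bash
python3 -m crank '[{"translation":[0.5,0.9,0],"dr":[0,0,0],"grip":28},{"translation":[0,0,0],"dr":[0,0,0],"grip":20},{"translation":[0,0,0],"dr":[0,0,0],"grip":14},{"translation":[0,0,0],"dr":[0,0,0],"grip":6},{"translation":[0,0,0],"dr":[0,0,0],"grip":6},{"translation":[0,0,0],"dr":[0,0,0],"grip":6}]' 30
python3 -m crank '[{"translation":[0,0,0],"dr":[0,0,0],"grip":4},{"translation":[0,0,0],"dr":[0,0,0],"grip":4},{"translation":[0,0,0],"dr":[0,0,0],"grip":4}]' 105
python3 - <<'E'
from h import *
cap('side','s11');crop('s11',240,105,300,175,8,'s11c')
E
```

```text
time: 15.35
eef_pos: [0.5719, -0.2542, 0.1836]
orientation: [180.0, -0.0, -138.8]
ft_force: [-1.4, 1.9, 1.9]
grip_width: 0.131
time: 15.72
eef_pos: [0.5722, -0.2543, 0.1837]
orientation: [-180.0, 0.0, -138.8]
ft_force: [-1.2, 2.5, 4.6]
grip_width: 0.117
```

View pics/s11c.png

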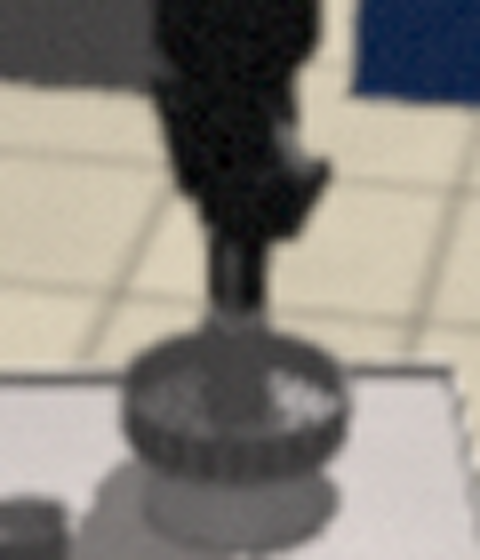

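The reading of 0.12 × 85 mm is close to the 12 mm shaft, with the usual ~1.5 mm bias. Lifting gently.

```bash
python3 -m crank '[{"translation":[0,0,-3],"dr":[0,0,0],"grip":4},{"translation":[0,0,-6],"dr":[0,0,0],"grip":4},{"translation":[0,0,-8],"dr":[0,0,0],"grip":4},{"translation":[0,0,-10],"dr":[0,0,0],"grip":4},{"translation":[0,0,-14],"dr":[0,0,0],"grip":4},{"translation":[0,0,-15],"dr":[0,0,0],"grip":4},{"translation":[0,0,-15],"dr":[0,0,0],"grip":4},{"translation":[0,0,-14],"dr":[0,0,0],"grip":4}]'
python3 -m crank '[{"translation":[0,0,-8],"dr":[0,0,0],"grip":4},{"translation":[0,0,-6],"dr":[0,0,0],"grip":4},{"translation":[0,0,-2],"dr":[0,0,0],"grip":4},{"translation":[0,0,0],"dr":[0,0,0],"grip":4},{"translation":[0,0,0],"dr":[0,0,0],"grip":4},{"translation":[0,0,0],"dr":[0,0,0],"grip":4},{"translation":[0,0,0],"dr":[0,0,0],"grip":4},{"translation":[0,0,0],"dr":[0,0,0],"grip":4}]'
cat > chk.py <<'E'
from h import *
import sys
k=sys.argv[1]
cap('scene','c'+k);cap('side','s'+k);cap('wrist','w'+k)
cv2.imwrite('pics/m'+k+'.png',np.hstack([cv2.resize(cv2.imread('pics/c'+k+'.png')[40:190,110:240],None,fx=3,fy=3,interpolation=3),cv2.resize(cv2.imread('pics/s'+k+'.png')[70:220,200:330],None,fx=3,fy=3,interpolation=3)]))
P,T=tool();print(P)
W=world(load('w'+k));q=W[120:330,160:350].reshape(-1,3)
z=P[2]-.112 # rim expected
d=(q-P)@T
s=q[(np.abs(q[:,2]-z)<.012)&(np.abs(d[:,0])<.06)&(np.abs(d[:,1])<.06)&(np.hypot(d[:,0],d[:,1])>.05)]
A=np.c_[s[:,:2]-P[:2],np.ones(len(s))];top=s[:,2]
import numpy as np
for _ in range(6):
    kf=np.linalg.lstsq(A,top,rcond=None)[0];r=top-A@kf;m=np.abs(r)<max(.0015,1.5*np.median(np.abs(r)));A=A[m];top=top[m]
print('rim z',kf[2],'tilt',np.degrees(kf[:2]),len(top))
E
python3 chk.py 12
```

```text
time: 16.77
eef_pos: [0.5721, -0.2544, 0.2698]
orientation: [-180.0, 0.0, -138.8]
ft_force: [-0.3, 0.8, -4.7]
grip_width: 0.118
time: 17.77
eef_pos: [0.5721, -0.2544, 0.2843]
orientation: [180.0, -0.0, -138.8]
ft_force: [-0.3, -0.4, -5.4]
grip_width: 0.114
[ 0.57208507 -0.2543794   0.28440251]
rim z 0.17084083954374465 tilt [-1.01663256 -0.48653447] 1364
```

View pics/m12.png

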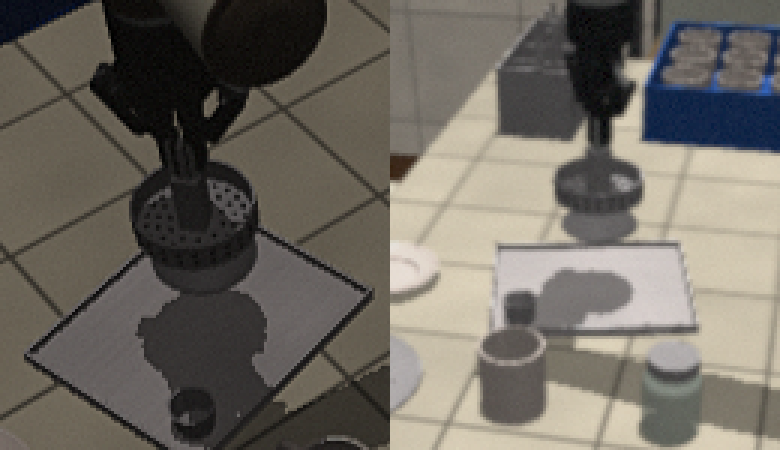

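View pics/w12.png

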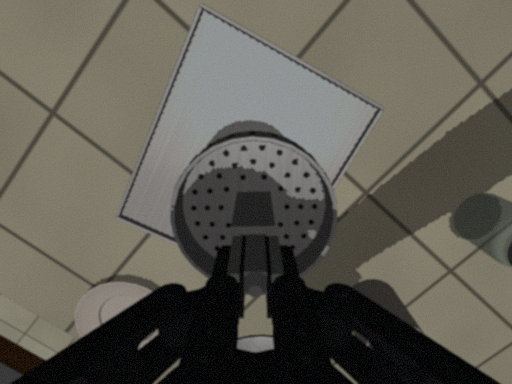

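View pics/s12.png

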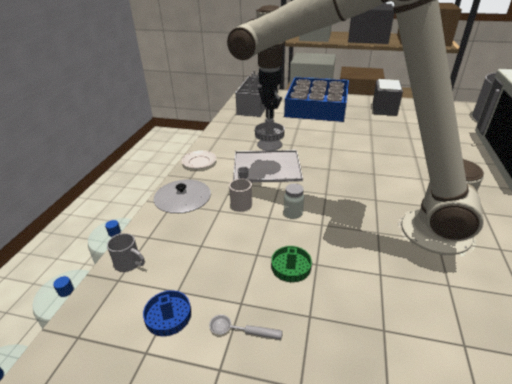

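The insert hangs level above the tray, at (270,130) in the side view. The bystanders look unmoved. I'll wait a second and check for slip before handing in.

```bash
python3 -m crank '[{"translation":[0,0,0],"dr":[0,0,0],"grip":4},{"translation":[0,0,0],"dr":[0,0,0],"grip":4},{"translation":[0,0,0],"dr":[0,0,0],"grip":4},{"translation":[0,0,0],"dr":[0,0,0],"grip":4},{"translation":[0,0,0],"dr":[0,0,0],"grip":4},{"translation":[0,0,0],"dr":[0,0,0],"grip":4},{"translation":[0,0,0],"dr":[0,0,0],"grip":4},{"translation":[0,0,0],"dr":[0,0,0],"grip":4}]'
python3 chk.py 13
python3 - <<'E'
from h import *
for v in ('c','s','w'):
    a=load(v+'12');b=load(v+'13');print(v,np.abs(a['pixels'].astype(int)-b['pixels']).mean(),np.mean(np.abs(a['range_z']-b['range_z'])>.01))
# foot underside/collar in scene: heights seen near the axis
for v in ('c12','c13','s13'):
    W=world(load(v));m=(np.hypot(W[...,0]-.572,W[...,1]+.2545)<.06)&(W[...,2]>.03)
    z=W[m][:,2];lo=z[z<.14];print(v,len(lo),np.percentile(lo,[1,5,50,95]))
# bystanders before/after, side view
a=load('side0')['pixels'].astype(int);b=load('s13')['pixels'].astype(int)
for n,(u0,v0,u1,v1) in dict(measure=(236,166,250,180),mug=(226,180,254,211),sugar=(282,182,306,218),spoon=(208,312,284,340),green=(270,245,313,282),blue=(142,290,193,335)).items():
    print(n,np.abs(a[v0:v1,u0:u1]-b[v0:v1,u0:u1]).mean().round(1))
E
```

```text
time: 18.92
eef_pos: [0.5721, -0.2544, 0.2844]
orientation: [180.0, -0.0, -138.8]
ft_force: [0.9, -0.3, -4.8]
grip_width: 0.117
[ 0.57208668 -0.25438453  0.28441878]
rim z 0.1709136238481015 tilt [-0.89522655 -0.44824502] 1425
c 1.8575083414713542 0.0424652099609375
s 1.81915283203125 0.1406097412109375
w 3.674162122938368 0.008427937825520834
c12 270 [0.10305146 0.10562017 0.11075645 0.11687517]
c13 270 [0.10436577 0.10551391 0.11133262 0.1167205 ]
s13 209 [0.10633905 0.10850373 0.11563619 0.12073053]
measure 19.1
mug 6.1
sugar 18.5
spoon 2.6
green 2.6
blue 2.7
```

Steady, with no slip; the foot's lowest visible point is about 0.104. The pixels at the measuring cup and sugar jar changed, which may only be shadow, so I'll check them by depth.

Run:
```python
from h import *
for f in ('side0','s13','scene0','c13'):
    W=world(load(f)); o=[]
    for n,(u0,v0,u1,v1),z0 in ([('measure',(232,162,252,182),.025),('sugar',(280,180,308,220),.05)] if f[0:2] in('si','s1') else [('measure',(162,164,186,192),.025),('sugar',(258,146,294,192),.05)]):
        p=W[v0:v1,u0:u1].reshape(-1,3);p=p[(p[:,2]>z0)&(p[:,2]<.11)];o+=[n,len(p),np.median(p,0).round(4)]
    print(f,*o)
```

```text
side0 measure 128 [ 0.6408 -0.149   0.0382] sugar 408 [0.4356 0.0222 0.0877]
s13 measure 127 [ 0.6419 -0.1502  0.0375] sugar 416 [0.4359 0.0223 0.0865]
scene0 measure 107 [ 0.6542 -0.1718  0.0322] sugar 572 [0.4485 0.015  0.0965]
c13 measure 106 [ 0.6533 -0.1715  0.0323] sugar 572 [0.4486 0.0153 0.0961]
```

Neither has moved; the change was shadow. Handing in.

```bash
python3 -c "
from rig import manip
print(manip.sign_off())"
```

```text
the job is handed in; nothing more can be done
None
```

The insert is together and I've handed the job in: the arm is holding it by the bare top of the stem, level and steady, about 10 cm above the tray. It took about 19 s of the 56 s allowed.

- **Fitting:** I slid the steel-grey basket onto the stem until it met the collar, then let go. Its tube top measured 0.105 m (0.106 expected) and its rim 0.072 m (0.072).
- **Lifting:** I gripped the shaft above the tube at 105 N and raised it 100 mm. The wrist carries about 5 N, which fits stem and basket together.
- **Last checks:** Over one second of holding, the rim height stayed at 0.171 m with no slip.
- **Level:** The fitted rim tilt was about 1°, against about 0.8° measured the same way while the stem still stood on the tray. I take most of it as measurement bias.
- **Bystanders:** The measuring cup and sugar jar are unmoved to about 1 mm by depth. Their pixels had changed, but only from the arm's shadow. The mug, spoon and the two coloured baskets showed only small image differences in the side view.

No check failed. One figure did disagree: the lift grip read about 10 mm on the 12 mm shaft. It had also read about 1.3 mm low on the 24 mm tube, so I put that down to a bias in the reading.

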